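# Turn the vase's drying tag over to its ring face

### The job

Three pieces are drying, each on its own small board with a hinged wooden tag at the front. The vase is dry: with a fingertip, flip the tag on the vase's own board right over its pivot (the thumb fin at the pivot is there to start it), from the robot's side to the vase's side, until it lies fully flat with its ring face up. Only push or press it, do not grip it, and leave the other two tags, the pieces and everything else on the bench as they are.

Things in the scene. Friction and masses are not known exactly. Their poses are not given: they have to be found in the camera images.
- station_vase: fixed wooden board of the vase, 225 x 94 x 12 mm, one of three alike. Origin on the bench under the tag's pivot; +x runs along the board from the pivot to the vase, +y left along the pivot pin, z up; board from x = -40 to +185 mm. Two posts at y = +-38 mm stand to 82 mm above the bench at the pivot; cheeks (x = +-39 mm, top 69 mm) carry the rest rods.
- pivot_vase (a point): centre of the pivot pin of the vase's tag, 75 mm above the bench, axes as its board; does not move. The tag's plate is 56 mm wide, 5 mm thick and reaches 70 mm from here. Once half raised it can be swept over from behind (robot's side) with a fingertip about 30 mm above the pivot, then pressed flat from above 40 to 55 mm past the pivot (plate top then 78 mm).
- fin_vase (a point): top edge of the thumb fin of the vase's tag, 53 mm from the pivot; moves with the tag. The fin is 16 mm wide, 4 mm thick, fixed to the tag at the pivot square to the plate: with the tag at 0 it stands straight up (top 128 mm above the bench); pushing it level towards the vase raises the plate; turned over it hangs down.
- tag_vase (a joint): angle of the vase's tag, rad: 0 = level on the robot's side (board's -x), bar face up, fin up; 1.57 = upright, fin level towards the vase; 3.14 = level on the vase's side, ring face up; stops at both ends. Stiff hinge (about 0.03 N m): stays where left. Starts at 0 to 0.2.
- vase: grey clay vase with a narrow neck and flared mouth, 80 mm across, 118 mm tall; loose, standing on its board about 137 mm behind the pivot. Origin at the centre of its underside, z up.
- station_beaker: fixed wooden board of the beaker, 225 x 94 x 12 mm, one of three alike. Origin on the bench under the tag's pivot; +x runs along the board from the pivot to the beaker, +y left along the pivot pin, z up; board from x = -40 to +185 mm. Two posts at y = +-38 mm stand to 82 mm above the bench at the pivot; cheeks (x = +-39 mm, top 69 mm) carry the rest rods.
- pivot_beaker (a point): centre of the pivot pin of the beaker's tag, 75 mm above the bench, axes as its board; does not move. The tag's plate is 56 mm wide, 5 mm thick and reaches 70 mm from here.
- fin_beaker (a point): top edge of the thumb fin of the beaker's tag, 53 mm from the pivot; moves with the tag. The fin is 16 mm wide, 4 mm thick, fixed to the tag at the pivot square to the plate: with the tag at 0 it stands straight up (top 128 mm above the bench); pushing it level towards the beaker raises the plate; turned over it hangs down.
- tag_beaker (a joint): angle of the beaker's tag, rad: 0 = level on the robot's side (board's -x), bar face up, fin up; 1.57 = upright, fin level towards the beaker; 3.14 = level on the beaker's side, ring face up; stops at both ends. Stiff hinge (about 0.03 N m): stays where left. Starts at 0 to 0.2.
- beaker: grey clay beaker, open at the top, 78 mm across, 83 mm tall; loose, standing on its board about 137 mm behind the pivot. Origin at the centre of its underside, z up.
- station_plug: fixed wooden board of the plug, 225 x 94 x 12 mm, one of three alike. Origin on the bench under the tag's pivot; +x runs along the board from the pivot to the plug, +y left along the pivot pin, z up; board from x = -40 to +185 mm. Two posts at y = +-38 mm stand to 82 mm above the bench at the pivot; cheeks (x = +-39 mm, top 69 mm) carry the rest rods.
- pivot_plug (a point): centre of the pivot pin of the plug's tag, 75 mm above the bench, axes as its board; does not move. The tag's plate is 56 mm wide, 5 mm thick and reaches 70 mm from here.
- fin_plug (a point): top edge of the thumb fin of the plug's tag, 53 mm from the pivot; moves with the tag. The fin is 16 mm wide, 4 mm thick, fixed to the tag at the pivot square to the plate: with the tag at 0 it stands straight up (top 128 mm above the bench); pushing it level towards the plug raises the plate; turned over it hangs down.
- tag_plug (a joint): angle of the plug's tag, rad: 0 = level on the robot's side (board's -x), bar face up, fin up; 1.57 = upright, fin level towards the plug; 3.14 = level on the plug's side, ring face up; stops at both ends. Stiff hinge (about 0.03 N m): stays where left. Starts turned over (2.95 to 3.14) and stays so.
- plug: white plaster plug, 43 mm across, 38 mm tall; loose, standing on its board about 137 mm behind the pivot. Origin at the centre of its underside, z up.
- mug: white mug with green dots, 93 mm tall, loose bystander. Origin at the centre of its underside.
- jar_size: amber jar with a white lid, 66 mm across, 105 mm tall, loose bystander. Origin at the centre of its underside.
- tape: roll of tape lying flat, 98 mm across, 25 mm tall, loose bystander. Origin at the centre of its underside.
- natch_tin: flat round white tin, 70 mm across, 28 mm tall, loose bystander. Origin at the centre of its underside.
Things that resemble listed ones, but are neither listed nor needed, are in the scene too. Of the things like the plug, leave any that is yellow; of the rest the smaller one is meant. What is shaped like the vase but turquoise is not meant.

How it is judged:
By the outcome, as a careful person would: the job done as asked, in the order asked, and still so for the second after the job is handed in, with the robot touching nothing.
It also fails if it takes over 48 s, if anything falls off the work surface, if the arm or the gripper's body presses on something with over 40 N, if the wrist force passes 120 N, or if a joint passes its speed limit or range.

### The arm

A 6-joint arm with a two-finger parallel gripper is mounted at the origin on the work surface; the furniture and walls round the work are solid. World frame = base frame: x ahead of the robot, y to its left, z up, the work surface at z = 0. Lengths are in m, angles in rad, forces in N, time in s.
With the tool pointing down it reaches from about 0.325 to 1 m from the base axis. Payload 5.1 kg.
Tool frame: the origin (TCP) lies midway between the tips of the shut fingers; the grasp point (between the pads) lies 19 mm behind it (grasp_offset is the distance from the TCP to the grasp point, in m); z points along the fingers, y is the line along which they close (so a half turn about z gives the same grasp; the last joint's range is limited). The gripper opens to 85 mm and grips with 20 to 120 N. Pads are 22 mm wide; open, the fingers measure 114 mm over their backs; the gripper's body (76 mm by 85 mm) begins 54 mm behind the grasp point. The pads swing forward as they close: fully open they stand 13 mm farther back than shut.
Start: joints at [-1.376, 0.124, 1.65, -0, 1.367, -0.083], TCP at [0.178, -0.625, 0.231] pointing down, gripper open.
Joint ranges: [-2.61, 2.61], [-1.02, 2.33], [0.03, 2.71], [-1.35, 4.49], [0.32, 2.68], [-2.91, 2.91]. Speed limits (rad/s): [2.57, 2.57, 3.14, 3.14, 3.14, 3.14].

### API

Orientations are given as a unit quaternion [x, y, z, w].
In Python, from bench import sense, get_image, calibration, finish_job, grasp_offset gives the robot as it stands.
- The arm moves only by the tool play_rows, never from a script. Its argument "increments" is a list of rows, each an object of numbers: "tx", "ty", "tz": the shift along the world's x, y, z as a fraction of full scale; "wx", "wy", "wz": the turn, a rotation vector about the world's x, y, z as a fraction of full scale; "hand": the opening, from 0 (shut) to 1 (fully open). A call has 1 to 20 rows; each row shifts and turns the commanded pose from where the row before left it; what a row does not reach is not made up. Full scale, the value 1, is 0.15 m for a shift and 1.5 rad for a turn. A row lasts 1/12 s, in which the tool goes at most 41.7 mm and 7.16 degrees, less where a joint would pass 70% of its speed; a pose out of reach is approached as far as the arm can. A call with a number of a shift or a turn outside -1 to 1 is refused whole. A call with a gripper value outside its range is refused whole. The fingers move at their own pace and stop on an object; the grip force is fixed at half the most. Time passes only in rows, so rows that do not move let the fingers close. It gives the time, the measured TCP pose, the force, the opening and the grip force at its end, in the units of the state.
- sense(): the state, without advancing time (a new reading comes with each control period).
- get_image(name): name is "side" or "top"; returns the picture (400x640x3 uint8, red, green, blue); there is no depth.
- calibration(name): a dict with "mtx" (3x3 intrinsics, pixels), "pose" (4x4, takes a point from camera to world coordinates). Camera axes: x right, y up, looking along -z (the intrinsics and any distortion apply to the point x, -y, -z); pixel columns grow to the right and rows downward; lengths in m; the calibration is good to about 2 mm. A picture is of the moment at which its call begins. calibration takes no time and is no camera call.
- finish_job(): hands the job in; it is judged then, once.
The state is a dict: "time": time; "joint_positions": joint angles; "joint_velocities": joint speeds; "joint_efforts": joint torques, N m; "position": TCP position; "ee_rot": TCP orientation; "ft_force": force on the tool from outside, world axes, zero at the start; "moment": the same for the moment, N m; "gripper_width": finger opening in m; "grip_force": force on a finger pad.
Only numpy, scipy, OpenCV 4.12 (cv2) and the standard library are available. Lean on these libraries where they do the work, as an engineer would, in place of code of your own. Each camera call takes 0.05 s, during which the arm holds its last target. There are 200 camera calls.

## Working session

There is one attempt and no reset: what is moved stays moved. The work goes in short steps, Python scripts to look and compute and a tool call to move; the robot and the scene stay as the last step left them, time stands still between calls to the robot, and variables do not carry over. Pictures are saved under pics/ and viewed, at most 10 in all, crops included, and the job is handed in when it is done.

Besides the shell and the picture viewer there is one more tool, called after ">>>" in YAML: its name, and indented under it one key for each argument. play_rows: Moves the arm, as the interface text tells. Its arguments: {"type":"object","properties":{"increments":{"type":"array","items":{"type":"object","properties":{"tx":{"type":"number","minimum":-1,"maximum":1},"ty":{"type":"number","minimum":-1,"maximum":1},"tz":{"type":"number","minimum":-1,"maximum":1},"wx":{"type":"number","minimum":-1,"maximum":1},"wy":{"type":"number","minimum":-1,"maximum":1},"wz":{"type":"number","minimum":-1,"maximum":1},"hand":{"type":"number"}}}}},"required":["increments"]}

```bash
mkdir -p pics
python3 - <<'E'
from bench import *
import cv2
for n in("top","side"):
    cv2.imwrite(f"pics/{n}0.png",get_image(n)[:,:,::-1]); c=calibration(n); print(n,c)
print(sense())
E
```

```text
top {'mtx': array([[446.14242083,   0.        , 318.02244882],
       [  0.        , 446.14242083, 197.52644961],
       [  0.        ,   0.        ,   1.        ]]), 'pose': array([[-0.01763985,  0.98694857, -0.16006674,  0.25518422],
       [-0.99983538, -0.01673187,  0.00701868,  0.22575782],
       [ 0.00424887,  0.1601642 ,  0.98708124,  1.69782164],
       [ 0.        ,  0.        ,  0.        ,  1.        ]])}
side {'mtx': array([[509.24677765,   0.        , 323.64349618],
       [  0.        , 509.24677765, 205.05258844],
       [  0.        ,   0.        ,   1.        ]]), 'pose': array([[-0.91254295,  0.27148008, -0.30588221,  0.08828541],
       [-0.40880329, -0.6275183 ,  0.66264671,  1.15517379],
       [-0.0120513 ,  0.72973924,  0.68361935,  1.0865023 ],
       [ 0.        ,  0.        ,  0.        ,  1.        ]])}
{'time': 0.1, 'joint_positions': array([-1.37558121e+00,  1.24449159e-01,  1.65154355e+00,  1.98229021e-05,
        1.36751120e+00, -8.25657228e-02]), 'joint_velocities': array([-0.00030308, -0.00164408, -0.0042409 , -0.00142455,  0.00188   ,
        0.00181833]), 'joint_efforts': array([ 8.43175394e-05, -4.24933326e+01, -3.66652966e+01, -2.13312655e-04,
        3.94688934e-03, -1.29304635e-05]), 'position': array([ 0.17813476, -0.62453571,  0.23016633]), 'ee_rot': array([ 9.90370047e-01,  1.38442249e-01, -4.41070505e-05, -9.54660748e-04]), 'ft_force': array([ 0.28423907,  0.16779586, -0.07981658]), 'moment': array([-0.02248965, -0.00338586, -0.08016316]), 'grip_force': 0.0, 'gripper_width': 0.0853712896143741}
```

View pics/top0.png

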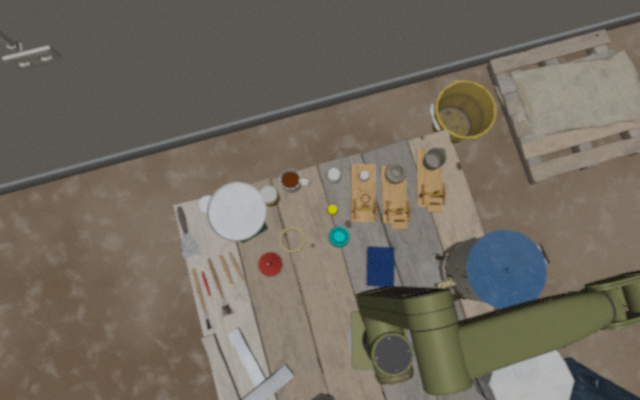

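View pics/side0.png

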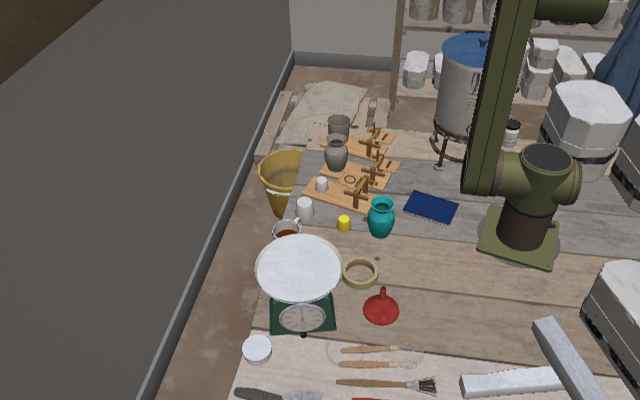

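The vase's board is the middle one: in the top view the vase is at about (395,173) and its tag at (396,212). In the side view the vase is at (336,152). I'll zoom in.

Run:
```python
import cv2,numpy as np
a=cv2.imread("pics/top0.png")[150:240,340:460]; b=cv2.imread("pics/side0.png")[105:215,295:405]
A=cv2.resize(a,None,fx=6,fy=6,interpolation=cv2.INTER_CUBIC);B=cv2.resize(b,None,fx=5.4,fy=5.4,interpolation=cv2.INTER_CUBIC)
cv2.imwrite("pics/ta.png",A);cv2.imwrite("pics/sb.png",B)
```

```text
(no output)
```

View pics/ta.png

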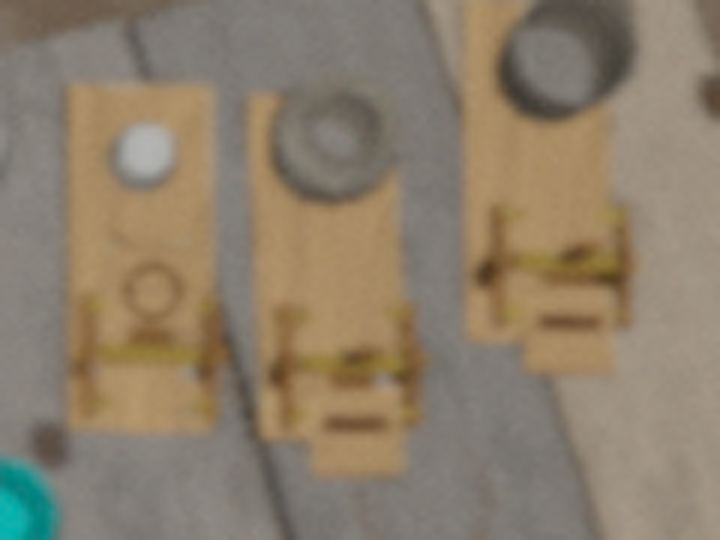

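View pics/sb.png

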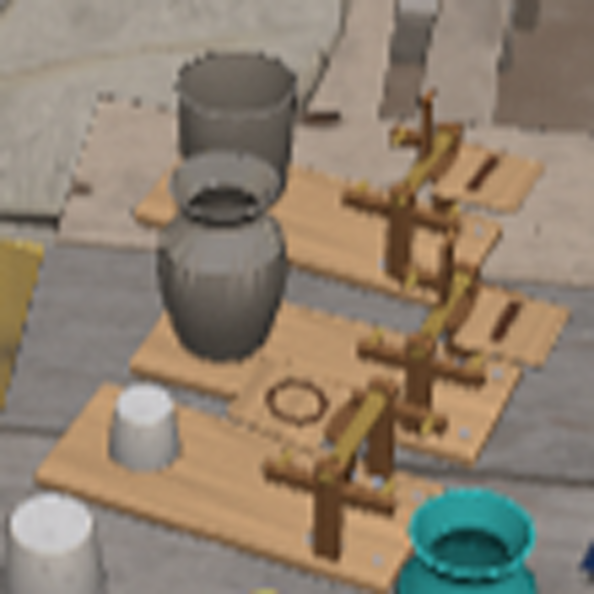

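The vase's tag lies towards the robot with its bar face up. In the top crop the posts are at about (280,368) and (412,362) and the board's left edge runs from (248,95) to (262,438). In the side crop the fin top is at about (447,232).

```bash
cat > h.py <<'E'
import numpy as np
from bench import *
def ray(n,u,v,z):
    c=calibration(n);K=c["mtx"];P=c["pose"]
    d=np.linalg.inv(K)@[u,v,1]; d=P[:3,:3]@[d[0],-d[1],-d[2]]; o=P[:3,3]
    return o+d*(z-o[2])/d[2]
def proj(n,p):
    c=calibration(n);P=c["pose"];q=P[:3,:3].T@(np.array(p)-P[:3,3]);q=c["mtx"]@[q[0],-q[1],-q[2]];return q[:2]/q[2]
T=lambda u,v,z:ray("top",340+u/6,150+v/6,z)
S=lambda u,v,z:ray("side",295+u/5.4,105+v/5.4,z)
E
python3 - <<'E'
from h import *
np.set_printoptions(precision=4,suppress=True)
for k,p in dict(bl=T(248,95,.012),fl=T(262,438,.012),postL=T(280,368,.08),postR=T(412,362,.08),pl=T(312,475,.072),pr=T(405,472,.072),fin=T(357,355,.128),mouth=T(332,140,.118),
 sfin=S(447,232,.128),spostL=S(420,342,.082),splateL=S(552,365,.07),splateR=S(568,312,.07),sfc=S(473,462,.012),sfr=S(520,370,.012),sbl=S(133,365,.012),smouth=S(226,185,.118)).items(): print(k,p)
print(grasp_offset() if callable(grasp_offset) else grasp_offset)
E
```

```text
bl [ 0.6488 -0.0337  0.012 ]
fl [ 0.4264 -0.0336  0.012 ]
postL [ 0.4621 -0.0359  0.08  ]
postR [ 0.4644 -0.1166  0.08  ]
pl [ 0.3972 -0.0539  0.072 ]
pr [ 0.398  -0.1106  0.072 ]
fin [ 0.463  -0.0741  0.128 ]
mouth [ 0.5954 -0.067   0.118 ]
sfin [ 0.4686 -0.0789  0.128 ]
spostL [ 0.4655 -0.0323  0.082 ]
splateL [ 0.3927 -0.0568  0.07  ]
splateR [ 0.3994 -0.1075  0.07  ]
sfc [ 0.4247 -0.0222  0.012 ]
sfr [ 0.4265 -0.1137  0.012 ]
sbl [ 0.6456 -0.0246  0.012 ]
smouth [ 0.6094 -0.0838  0.118 ]
0.0187
```

Run:
```python
from h import *
np.set_printoptions(precision=3,suppress=True)
for z in(0,.2,.4): print(z,"kiln",ray("top",507,268,z),ray("top",443,270,z),ray("side",475,60,z),"footside",ray("side",438,172,z))
for p in [(0,0,0),(.178,-.625,.231),(.178,-.625,.4),(.37,-.077,.15),(.27,-.35,.2)]: print(p,proj("top",p),proj("side",p))
```

```text
0 kiln [ 0.25  -0.493  0.   ] [ 0.246 -0.251  0.   ] [ 0.342 -1.027  0.   ] footside [ 0.29  -0.197  0.   ]
0.2 kiln [ 0.25  -0.408  0.2  ] [ 0.247 -0.195  0.2  ] [ 0.295 -0.626  0.2  ] footside [0.253 0.052 0.2  ]
0.4 kiln [ 0.251 -0.324  0.4  ] [ 0.249 -0.139  0.4  ] [ 0.249 -0.224  0.4  ] footside [0.216 0.301 0.4  ]
(0, 0, 0) [378.814 339.28 ] [518.2   236.661]
(0.178, -0.625, 0.231) [579.782 289.409] [510.126  58.081]
(0.178, -0.625, 0.4) [614.29 291.96] [522.359  10.489]
(0.37, -0.077, 0.15) [402.768 234.848] [408.775 150.167]
(0.27, -0.35, 0.2) [488.993 262.317] [464.9    98.556]
```

A drum with a blue lid, about 0.35 m tall and centred near (0.25,-0.35), stands in the direct path. I'll lift over it.

>>> play_rows:
  increments:
    - {"tz": 0.2, "hand": 0}
    - {"tz": 0.2, "hand": 0}
    - {"tz": 0.2, "hand": 0}
    - {"tz": 0.2, "hand": 0}
    - {"tz": 0.2, "hand": 0}
    - {"tz": 0.2, "hand": 0}
    - {"tz": 0.2, "hand": 0}
    - {"tz": 0.2, "hand": 0}
    - {"wz": -0.062, "hand": 0}
    - {"wz": -0.062, "hand": 0}
    - {"wz": -0.061, "hand": 0}
    - {"hand": 0}
    - {"hand": 0}

```text
$.increments[0]: bad value
```

Run:
```python
from h import *
import cv2
cv2.imwrite("pics/side1.png",get_image("side")[:,:,::-1]);s=sense();print(s["time"],s["position"],s["ee_rot"],s["gripper_width"],s["joint_positions"])
```

```text
0.15 [ 0.17810089 -0.62464606  0.23032693] [ 9.90369557e-01  1.38446736e-01 -5.71243250e-05 -7.98480035e-04] 0.08529528044847232 [-1.37564701e+00  1.24379101e-01  1.65134855e+00 -2.47866894e-05
  1.36746586e+00 -8.26315023e-02]
```

View pics/side1.png

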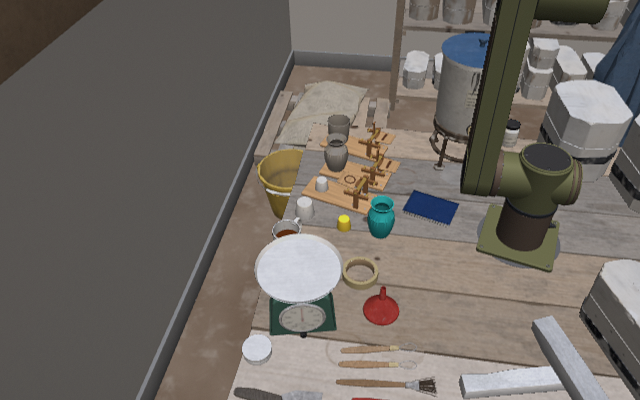

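The picture is unchanged because the move was refused: rows probably need every field.

>>> play_rows:
  increments:
    - {"tx": 0, "ty": 0, "tz": 0.2, "wx": 0, "wy": 0, "wz": 0, "hand": 0}
    - {"tx": 0, "ty": 0, "tz": 0.2, "wx": 0, "wy": 0, "wz": 0, "hand": 0}
    - {"tx": 0, "ty": 0, "tz": 0.2, "wx": 0, "wy": 0, "wz": 0, "hand": 0}
    - {"tx": 0, "ty": 0, "tz": 0.2, "wx": 0, "wy": 0, "wz": 0, "hand": 0}
    - {"tx": 0, "ty": 0, "tz": 0.2, "wx": 0, "wy": 0, "wz": 0, "hand": 0}
    - {"tx": 0, "ty": 0, "tz": 0.2, "wx": 0, "wy": 0, "wz": 0, "hand": 0}
    - {"tx": 0, "ty": 0, "tz": 0.2, "wx": 0, "wy": 0, "wz": 0, "hand": 0}
    - {"tx": 0, "ty": 0, "tz": 0.2, "wx": 0, "wy": 0, "wz": 0, "hand": 0}
    - {"tx": 0, "ty": 0, "tz": 0, "wx": 0, "wy": 0, "wz": -0.062, "hand": 0}
    - {"tx": 0, "ty": 0, "tz": 0, "wx": 0, "wy": 0, "wz": -0.062, "hand": 0}
    - {"tx": 0, "ty": 0, "tz": 0, "wx": 0, "wy": 0, "wz": -0.061, "hand": 0}
    - {"tx": 0, "ty": 0, "tz": 0, "wx": 0, "wy": 0, "wz": 0, "hand": 0}
    - {"tx": 0, "ty": 0, "tz": 0, "wx": 0, "wy": 0, "wz": 0, "hand": 0}

```text
time: 1.23
position: [0.1782, -0.625, 0.4707]
ee_rot: [1.0, 0.001, -0.0, -0.0]
ft_force: [0.0, -0.9, 0.5]
gripper_width: -0.0001
grip_force: 0.0
```

>>> play_rows:
  increments:
    - {"tx": 0.067, "ty": 0.183, "tz": 0, "wx": 0, "wy": 0, "wz": 0, "hand": 0}
    - {"tx": 0.067, "ty": 0.183, "tz": 0, "wx": 0, "wy": 0, "wz": 0, "hand": 0}
    - {"tx": 0.067, "ty": 0.183, "tz": 0, "wx": 0, "wy": 0, "wz": 0, "hand": 0}
    - {"tx": 0.067, "ty": 0.183, "tz": 0, "wx": 0, "wy": 0, "wz": 0, "hand": 0}
    - {"tx": 0.067, "ty": 0.183, "tz": 0, "wx": 0, "wy": 0, "wz": 0, "hand": 0}
    - {"tx": 0.067, "ty": 0.183, "tz": 0, "wx": 0, "wy": 0, "wz": 0, "hand": 0}
    - {"tx": 0.067, "ty": 0.183, "tz": 0, "wx": 0, "wy": 0, "wz": 0, "hand": 0}
    - {"tx": 0.067, "ty": 0.183, "tz": 0, "wx": 0, "wy": 0, "wz": 0, "hand": 0}
    - {"tx": 0.067, "ty": 0.183, "tz": 0, "wx": 0, "wy": 0, "wz": 0, "hand": 0}
    - {"tx": 0.067, "ty": 0.183, "tz": 0, "wx": 0, "wy": 0, "wz": 0, "hand": 0}
    - {"tx": 0.067, "ty": 0.183, "tz": 0, "wx": 0, "wy": 0, "wz": 0, "hand": 0}
    - {"tx": 0.067, "ty": 0.183, "tz": 0, "wx": 0, "wy": 0, "wz": 0, "hand": 0}
    - {"tx": 0.067, "ty": 0.183, "tz": 0, "wx": 0, "wy": 0, "wz": 0, "hand": 0}
    - {"tx": 0.067, "ty": 0.183, "tz": 0, "wx": 0, "wy": 0, "wz": 0, "hand": 0}
    - {"tx": 0.067, "ty": 0.183, "tz": 0, "wx": 0, "wy": 0, "wz": 0, "hand": 0}
    - {"tx": 0.067, "ty": 0.183, "tz": 0, "wx": 0, "wy": 0, "wz": 0, "hand": 0}
    - {"tx": 0.067, "ty": 0.183, "tz": 0, "wx": 0, "wy": 0, "wz": 0, "hand": 0}
    - {"tx": 0.067, "ty": 0.183, "tz": 0, "wx": 0, "wy": 0, "wz": 0, "hand": 0}
    - {"tx": 0.067, "ty": 0.183, "tz": 0, "wx": 0, "wy": 0, "wz": 0, "hand": 0}
    - {"tx": 0.067, "ty": 0.183, "tz": 0, "wx": 0, "wy": 0, "wz": 0, "hand": 0}

```text
time: 2.9
position: [0.3792, -0.0746, 0.4712]
ee_rot: [1.0, 0.001, 0.0, 0.0]
ft_force: [0.6, 0.0, -0.6]
gripper_width: -0.0001
grip_force: 0.0
```

>>> play_rows:
  increments:
    - {"tx": 0.027, "ty": -0.0015, "tz": -0.207, "wx": 0, "wy": 0, "wz": 0, "hand": 0}
    - {"tx": 0.027, "ty": -0.0015, "tz": -0.207, "wx": 0, "wy": 0, "wz": 0, "hand": 0}
    - {"tx": 0.027, "ty": -0.0015, "tz": -0.207, "wx": 0, "wy": 0, "wz": 0, "hand": 0}
    - {"tx": 0.027, "ty": -0.0015, "tz": -0.207, "wx": 0, "wy": 0, "wz": 0, "hand": 0}
    - {"tx": 0.027, "ty": -0.0015, "tz": -0.207, "wx": 0, "wy": 0, "wz": 0, "hand": 0}
    - {"tx": 0.027, "ty": -0.0015, "tz": -0.207, "wx": 0, "wy": 0, "wz": 0, "hand": 0}
    - {"tx": 0.027, "ty": -0.0015, "tz": -0.207, "wx": 0, "wy": 0, "wz": 0, "hand": 0}
    - {"tx": 0.027, "ty": -0.0015, "tz": -0.207, "wx": 0, "wy": 0, "wz": 0, "hand": 0}
    - {"tx": 0.027, "ty": -0.0015, "tz": -0.207, "wx": 0, "wy": 0, "wz": 0, "hand": 0}
    - {"tx": 0.027, "ty": -0.0015, "tz": -0.207, "wx": 0, "wy": 0, "wz": 0, "hand": 0}
    - {"tx": 0, "ty": 0, "tz": 0, "wx": 0, "wy": 0, "wz": 0, "hand": 0}
    - {"tx": 0, "ty": 0, "tz": 0, "wx": 0, "wy": 0, "wz": 0, "hand": 0}

```text
time: 3.9
position: [0.4184, -0.0779, 0.1593]
ee_rot: [1.0, 0.001, -0.002, -0.001]
ft_force: [0.4, -0.4, 0.0]
gripper_width: 0.0003
grip_force: 0.0
```

```bash
cat >> h.py <<'E'
import cv2
def snap(f):
    b=get_image("side")[95:215,290:410,::-1]; cv2.imwrite(f"pics/{f}.png",cv2.resize(b,None,fx=5,fy=5,interpolation=cv2.INTER_CUBIC)); s=sense();print(s["time"],s["position"],s["ft_force"])
E
python3 - <<'E'
from h import *
snap("s2");print((proj("side",sense()["position"])-[290,95])*5)
E
```

```text
3.95 [ 0.41982787 -0.07837421  0.16159721] [0.14127069 0.10640504 0.64455707]
[517.67040813 239.77494355]
```

View pics/s2.png

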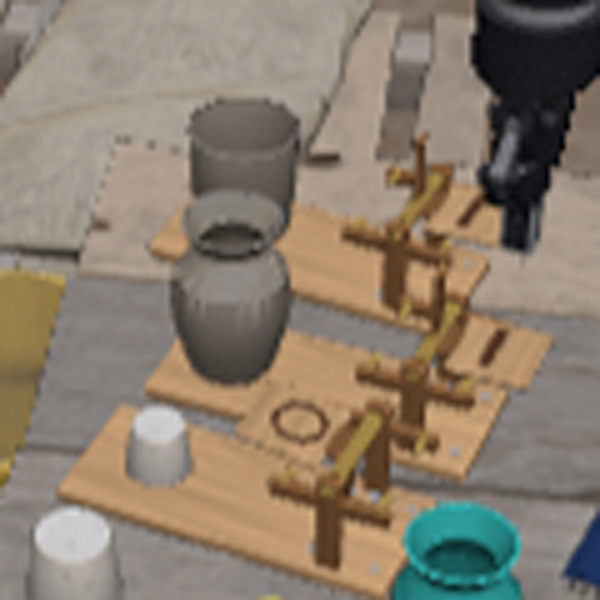

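The fingertip shows at (515,248), behind the fin top at (440,268), which fits the projection. I'll lower it and push the fin.

>>> play_rows:
  increments:
    - {"tx": 0, "ty": 0, "tz": -0.13, "wx": 0, "wy": 0, "wz": 0, "hand": 0}
    - {"tx": 0, "ty": 0, "tz": -0.13, "wx": 0, "wy": 0, "wz": 0, "hand": 0}
    - {"tx": 0, "ty": 0, "tz": -0.13, "wx": 0, "wy": 0, "wz": 0, "hand": 0}
    - {"tx": 0, "ty": 0, "tz": 0, "wx": 0, "wy": 0, "wz": 0, "hand": 0}
    - {"tx": 0.06, "ty": 0, "tz": 0, "wx": 0, "wy": 0, "wz": 0, "hand": 0}
    - {"tx": 0.06, "ty": 0, "tz": 0, "wx": 0, "wy": 0, "wz": 0, "hand": 0}
    - {"tx": 0.06, "ty": 0, "tz": 0, "wx": 0, "wy": 0, "wz": 0, "hand": 0}
    - {"tx": 0.06, "ty": 0, "tz": 0, "wx": 0, "wy": 0, "wz": 0, "hand": 0}
    - {"tx": 0.06, "ty": 0, "tz": 0, "wx": 0, "wy": 0, "wz": 0, "hand": 0}
    - {"tx": 0.06, "ty": 0, "tz": 0, "wx": 0, "wy": 0, "wz": 0, "hand": 0}
    - {"tx": 0.06, "ty": 0, "tz": 0, "wx": 0, "wy": 0, "wz": 0, "hand": 0}
    - {"tx": 0.06, "ty": 0, "tz": 0, "wx": 0, "wy": 0, "wz": 0, "hand": 0}
    - {"tx": 0.06, "ty": 0, "tz": 0, "wx": 0, "wy": 0, "wz": 0, "hand": 0}
    - {"tx": 0, "ty": 0, "tz": 0, "wx": 0, "wy": 0, "wz": 0, "hand": 0}

```text
time: 5.12
position: [0.5027, -0.0784, 0.1026]
ee_rot: [1.0, 0.0, 0.001, 0.0]
ft_force: [-0.6, 0.4, 1.0]
gripper_width: 0.0002
grip_force: 0.0
```

Run:
```python
from h import *
snap("s3")
```

```text
5.1667 [ 0.50182128 -0.07836149  0.10248452] [-0.38617176  0.6847529   0.00377036]
```

View pics/s3.png

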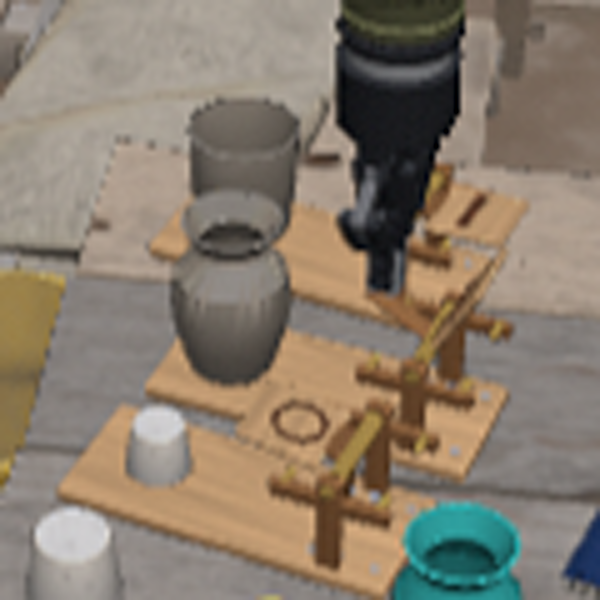

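The fin is levelled over at (400,305) and the plate has risen to about 1 rad at (470,305). Next I'll go up, back behind the plate and down, then sweep.

>>> play_rows:
  increments:
    - {"tx": 0, "ty": 0, "tz": 0.165, "wx": 0, "wy": 0, "wz": 0, "hand": 0}
    - {"tx": 0, "ty": 0, "tz": 0.165, "wx": 0, "wy": 0, "wz": 0, "hand": 0}
    - {"tx": 0, "ty": 0, "tz": 0.165, "wx": 0, "wy": 0, "wz": 0, "hand": 0}
    - {"tx": 0, "ty": 0, "tz": 0.165, "wx": 0, "wy": 0, "wz": 0, "hand": 0}
    - {"tx": 0, "ty": 0, "tz": 0, "wx": 0, "wy": 0, "wz": 0, "hand": 0}
    - {"tx": -0.15, "ty": 0, "tz": 0, "wx": 0, "wy": 0, "wz": 0, "hand": 0}
    - {"tx": -0.15, "ty": 0, "tz": 0, "wx": 0, "wy": 0, "wz": 0, "hand": 0}
    - {"tx": -0.15, "ty": 0, "tz": 0, "wx": 0, "wy": 0, "wz": 0, "hand": 0}
    - {"tx": -0.15, "ty": 0, "tz": 0, "wx": 0, "wy": 0, "wz": 0, "hand": 0}
    - {"tx": -0.15, "ty": 0, "tz": 0, "wx": 0, "wy": 0, "wz": 0, "hand": 0}
    - {"tx": 0, "ty": 0, "tz": 0, "wx": 0, "wy": 0, "wz": 0, "hand": 0}
    - {"tx": 0, "ty": 0, "tz": 0, "wx": 0, "wy": 0, "wz": 0, "hand": 0}
    - {"tx": 0, "ty": 0, "tz": -0.155, "wx": 0, "wy": 0, "wz": 0, "hand": 0}
    - {"tx": 0, "ty": 0, "tz": -0.155, "wx": 0, "wy": 0, "wz": 0, "hand": 0}
    - {"tx": 0, "ty": 0, "tz": -0.155, "wx": 0, "wy": 0, "wz": 0, "hand": 0}
    - {"tx": 0, "ty": 0, "tz": -0.155, "wx": 0, "wy": 0, "wz": 0, "hand": 0}
    - {"tx": 0, "ty": 0, "tz": 0, "wx": 0, "wy": 0, "wz": 0, "hand": 0}
    - {"tx": 0, "ty": 0, "tz": 0, "wx": 0, "wy": 0, "wz": 0, "hand": 0}

```text
time: 6.67
position: [0.3877, -0.078, 0.1072]
ee_rot: [1.0, 0.0, -0.002, -0.001]
ft_force: [0.3, 0.4, -0.2]
gripper_width: -0.0002
grip_force: 0.0
```

>>> play_rows:
  increments:
    - {"tx": 0.06, "ty": 0, "tz": 0, "wx": 0, "wy": 0, "wz": 0, "hand": 0}
    - {"tx": 0.06, "ty": 0, "tz": 0, "wx": 0, "wy": 0, "wz": 0, "hand": 0}
    - {"tx": 0.06, "ty": 0, "tz": 0, "wx": 0, "wy": 0, "wz": 0, "hand": 0}
    - {"tx": 0.06, "ty": 0, "tz": 0, "wx": 0, "wy": 0, "wz": 0, "hand": 0}
    - {"tx": 0.06, "ty": 0, "tz": 0, "wx": 0, "wy": 0, "wz": 0, "hand": 0}
    - {"tx": 0.06, "ty": 0, "tz": 0, "wx": 0, "wy": 0, "wz": 0, "hand": 0}
    - {"tx": 0.06, "ty": 0, "tz": 0, "wx": 0, "wy": 0, "wz": 0, "hand": 0}
    - {"tx": 0.06, "ty": 0, "tz": 0, "wx": 0, "wy": 0, "wz": 0, "hand": 0}
    - {"tx": 0.06, "ty": 0, "tz": 0, "wx": 0, "wy": 0, "wz": 0, "hand": 0}
    - {"tx": 0.06, "ty": 0, "tz": 0, "wx": 0, "wy": 0, "wz": 0, "hand": 0}
    - {"tx": 0.06, "ty": 0, "tz": 0, "wx": 0, "wy": 0, "wz": 0, "hand": 0}
    - {"tx": 0.06, "ty": 0, "tz": 0, "wx": 0, "wy": 0, "wz": 0, "hand": 0}
    - {"tx": 0.06, "ty": 0, "tz": 0, "wx": 0, "wy": 0, "wz": 0, "hand": 0}
    - {"tx": 0.06, "ty": 0, "tz": 0, "wx": 0, "wy": 0, "wz": 0, "hand": 0}
    - {"tx": 0.06, "ty": 0, "tz": 0, "wx": 0, "wy": 0, "wz": 0, "hand": 0}
    - {"tx": 0, "ty": 0, "tz": 0, "wx": 0, "wy": 0, "wz": 0, "hand": 0}

```text
time: 8.0
position: [0.5251, -0.0785, 0.1088]
ee_rot: [1.0, 0.0, 0.001, 0.0]
ft_force: [-1.2, -0.7, -0.2]
gripper_width: 0.0002
grip_force: 0.0
```

Run:
```python
from h import *
snap("s4")
```

```text
8.05 [ 0.52418061 -0.07837681  0.10849544] [0.42119193 0.9164263  0.35368874]
```

View pics/s4.png

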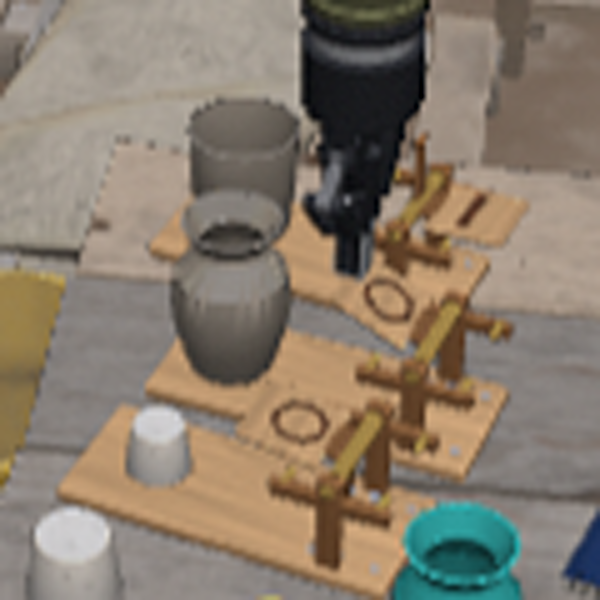

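The plate has gone over with its ring up at (388,300), still about 25° high. I'll press it flat from above.

>>> play_rows:
  increments:
    - {"tx": 0, "ty": 0, "tz": 0.1, "wx": 0, "wy": 0, "wz": 0, "hand": 0}
    - {"tx": -0.07, "ty": 0, "tz": 0, "wx": 0, "wy": 0, "wz": 0, "hand": 0}
    - {"tx": 0, "ty": 0, "tz": 0, "wx": 0, "wy": 0, "wz": 0, "hand": 0}
    - {"tx": 0, "ty": 0, "tz": -0.06, "wx": 0, "wy": 0, "wz": 0, "hand": 0}
    - {"tx": 0, "ty": 0, "tz": -0.06, "wx": 0, "wy": 0, "wz": 0, "hand": 0}
    - {"tx": 0, "ty": 0, "tz": -0.06, "wx": 0, "wy": 0, "wz": 0, "hand": 0}
    - {"tx": 0, "ty": 0, "tz": -0.06, "wx": 0, "wy": 0, "wz": 0, "hand": 0}
    - {"tx": 0, "ty": 0, "tz": -0.05, "wx": 0, "wy": 0, "wz": 0, "hand": 0}
    - {"tx": 0, "ty": 0, "tz": 0, "wx": 0, "wy": 0, "wz": 0, "hand": 0}
    - {"tx": 0, "ty": 0, "tz": 0, "wx": 0, "wy": 0, "wz": 0, "hand": 0}

```text
time: 8.88
position: [0.5123, -0.0782, 0.0788]
ee_rot: [1.0, 0.0, -0.001, -0.0]
ft_force: [-0.1, 0.3, -0.3]
gripper_width: -0.0
grip_force: 0.0
```

>>> play_rows:
  increments:
    - {"tx": 0, "ty": 0, "tz": -0.01, "wx": 0, "wy": 0, "wz": 0, "hand": 0}
    - {"tx": 0, "ty": 0, "tz": 0, "wx": 0, "wy": 0, "wz": 0, "hand": 0}
    - {"tx": 0, "ty": 0, "tz": 0, "wx": 0, "wy": 0, "wz": 0, "hand": 0}

```text
time: 9.13
position: [0.5126, -0.0783, 0.0781]
ee_rot: [1.0, 0.0, -0.0, -0.0]
ft_force: [-0.0, 0.3, -0.2]
gripper_width: 0.0
grip_force: 0.0
```

>>> play_rows:
  increments:
    - {"tx": 0, "ty": 0, "tz": -0.01, "wx": 0, "wy": 0, "wz": 0, "hand": 0}
    - {"tx": 0, "ty": 0, "tz": 0, "wx": 0, "wy": 0, "wz": 0, "hand": 0}
    - {"tx": 0, "ty": 0, "tz": 0, "wx": 0, "wy": 0, "wz": 0, "hand": 0}

```text
time: 9.38
position: [0.513, -0.0784, 0.0774]
ee_rot: [1.0, 0.0, 0.0, 0.0]
ft_force: [-2.0, 0.3, 4.4]
gripper_width: 0.0001
grip_force: 2.0
```

>>> play_rows:
  increments:
    - {"tx": 0, "ty": 0, "tz": -0.007, "wx": 0, "wy": 0, "wz": 0, "hand": 0}
    - {"tx": 0, "ty": 0, "tz": 0, "wx": 0, "wy": 0, "wz": 0, "hand": 0}
    - {"tx": 0, "ty": 0, "tz": 0, "wx": 0, "wy": 0, "wz": 0, "hand": 0}

```text
time: 9.63
position: [0.513, -0.0784, 0.0772]
ee_rot: [1.0, 0.0, 0.0, 0.0]
ft_force: [-4.5, 1.0, 10.1]
gripper_width: -0.0
grip_force: 4.7
```

The force rises from 4 to 10 N over 0.2 mm, so the plate is on its stop. I'll lift away and check.

>>> play_rows:
  increments:
    - {"tx": 0, "ty": 0, "tz": 0.05, "wx": 0, "wy": 0, "wz": 0, "hand": 0}
    - {"tx": 0, "ty": 0, "tz": 0.15, "wx": 0, "wy": 0, "wz": 0, "hand": 0}
    - {"tx": 0, "ty": 0, "tz": 0.2, "wx": 0, "wy": 0, "wz": 0, "hand": 0}
    - {"tx": 0, "ty": 0, "tz": 0.2, "wx": 0, "wy": 0, "wz": 0, "hand": 0}
    - {"tx": 0, "ty": 0, "tz": 0.2, "wx": 0, "wy": 0, "wz": 0, "hand": 0}
    - {"tx": -0.15, "ty": 0, "tz": 0.2, "wx": 0, "wy": 0, "wz": 0, "hand": 0}
    - {"tx": -0.15, "ty": 0, "tz": 0.2, "wx": 0, "wy": 0, "wz": 0, "hand": 0}
    - {"tx": -0.15, "ty": 0, "tz": 0.2, "wx": 0, "wy": 0, "wz": 0, "hand": 0}
    - {"tx": 0, "ty": 0, "tz": 0, "wx": 0, "wy": 0, "wz": 0, "hand": 0}
    - {"tx": 0, "ty": 0, "tz": 0, "wx": 0, "wy": 0, "wz": 0, "hand": 0}

```text
time: 10.47
position: [0.4457, -0.0786, 0.2887]
ee_rot: [1.0, -0.0, 0.003, 0.001]
ft_force: [0.9, 0.5, -1.2]
gripper_width: 0.0001
grip_force: 0.0
```

Run:
```python
from h import *
snap("s5")
```

```text
10.5167 [ 0.44528371 -0.07840971  0.28642151] [ 0.66332904  0.04218543 -0.57907101]
```

View pics/s5.png

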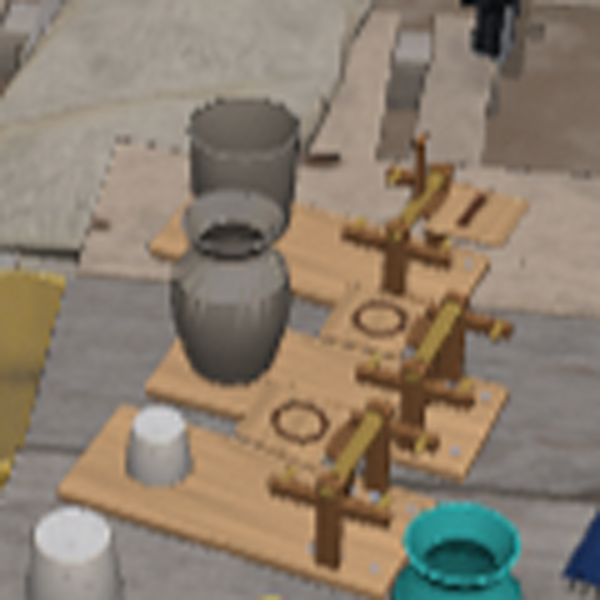

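The vase's tag lies flat with its ring up at (380,318). The other tags and the pieces haven't moved, and the arm is clear.

```bash
python3 -c "
from bench import *
print(finish_job())"
```

```text
the job is handed in; nothing more can be done
None
```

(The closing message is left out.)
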